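# Pack the last polishing jar and close up the case

## Task

Put the small jar that is left on the bench upright on the cork disc in the empty back cell of the wooden case, setting it down rather than dropping it. Then push the case's lid gently back against its spring buffer and press its front edge down behind the front lip, so that it stays caught there and lies flat, and last swing the steel clamp fully down onto it. Use only light force on the lid, and do not disturb the other things on the bench or the jar already packed.

Things in the scene. Friction and masses are not known exactly. Their poses are not given: they have to be found in the camera images.
- case: Open wooden case fixed to the bench, 188 (x) x 224 (y) x 118 mm high; origin at the centre of its underside, x away from the robot, y left, z up. Floor top at z 8. Inside 156 x 188 mm, 2 x 2 cells: 4 mm dividers, 40 mm high, at y = 0 and at x = +10. Back cells 66 x 92 mm, centred at x = +45, y = +-48. Side and back walls rise to 118 mm. The front cells lie under the lid and play no part.
- lid_home (a point): Centre of the lid's underside when it is shut; case axes, case point (-2, 0, 96 mm). A ledge 8 mm wide round the inside at this height carries the shut lid, in a recess 172 (x) x 204 (y) mm between the front lip, the back wall and the side walls.
- lip (a point): Middle of the top of the case's low front wall (the lip), at case (-90, 0, 104 mm). The lip is 8 mm thick (case x -94 to -86) and only 8 mm higher than the ledge, so that the lid slides in over it; the shut lid is caught behind it.
- buffer_face (a point): Middle of the front face of the sprung black rubber buffer in the case's back wall, 80 mm wide, 10 mm high, at lid height. Free, it stands 7 mm into the recess (face at case x = +79). The lid must be pushed 3 to 7 mm into it (5 to 8 N) before its front edge can go down behind the lip; it then springs the lid forward against the lip.
- lid: Plain loose wooden board, 168 (x) x 199 (y) x 12 mm, about 0.3 kg, no handle; origin at the centre of its underside. Starts drawn back towards the robot by 62 to 70 mm between the side walls, back edge on the ledges, front riding on the lip and overhanging it. If let go before its front edge is pressed down behind the lip, the buffer pushes it back up onto the lip. Shut, its top is at 108 mm.
- jar: Closed round amber jar with a white cap, 42 mm in diameter, 80 mm tall, 0.14 kg, standing on the bench to the robot's right; origin at the centre of its underside, z up.
- coaster: Cork disc, 52 mm in diameter, 3 mm thick, lying fixed on the floor of the empty back cell, marking where the jar goes; origin at the centre of its underside (8 mm above the bench).
- clamp (a joint): Angle of the steel clamp: 0 = down on the lid, bar level and pointing to the case's right (-y) across it; 1.57 = upright; more = leaning outwards. Starts at 1.6 to 1.95. Stiff by friction: it stays where it is left (about 5 N at the bar's end to move it). On a lid that is not down, it cannot reach 0.
- clamp_hinge (a point): Hinge axis of the clamp, on top of the case's left wall (case x = -45, y = +118, z = 126 mm). The axis runs along the case's x; the point's axes are the case's.
- clamp_tip (a point): Point in the middle of the clamp bar's thickness, 80 mm from the hinge axis, at the free end. The bar is 85 mm long, 24 mm wide (along the case's x), 10 mm thick; when down its upper face is 131 mm above the bench. A rubber foot 20 mm in diameter on its underside, 65 mm from the hinge, bears on the lid.
- jar_in: Jar of the same make already packed in the other back cell. To be left alone. Origin at the centre of its underside.
- tin: Aluminium tin, 64 mm in diameter, 70 mm tall, beyond the loose jar. Bystander.
- blank: Flat rounded pale stone blank, 90 x 60 x 18 mm, lying near the robot to the left. Bystander.
- bowl: White bowl, 120 mm across, 50 mm high, to the left. Bystander.

How it is judged (in metres and radians):
On the way, in this order (a step that is already met when the one before it is completed fails the run):
1. the jar stands upright in the empty back cell, let go (horizontal distance between jar and coaster below 0.022 m and angle between jar's own z axis and vertical below 0.12 rad and z of jar in the frame of case between 0.006 and 0.015 m and x of jar in the frame of case between 0.012 and 0.078 m and contact force between the fingers and jar below 0.1 N and linear speed of jar below 0.03 m/s), for 0.2 s.
2. the lid is shut: caught behind the lip and flat (x of lid in the frame of case between -0.005 and 0.005 m and y of lid in the frame of case between -0.006 and 0.006 m and z of lid in the frame of case between 0.093 and 0.0985 m and angle between the z axis of lid and the z axis of case, either way round below 0.02 rad), for 0.2 s.
3. the clamp is down on the lid (value of joint clamp below 0.045 rad), for 0.2 s.
At the end, for the whole second after the job is handed in: The jar stands upright (within 7 degrees) in the formerly empty back cell, within 22 mm of the coaster's centre; the lid lies flat in its recess (within 5 mm along x and 6 mm along y of centred, less than 2.5 mm high, tilt under 0.02 rad); the clamp is down to less than 0.045 rad; all at rest (all of step 2 and horizontal distance between jar and coaster below 0.022 m and angle between jar's own z axis and vertical below 0.12 rad and z of jar in the frame of case between 0.006 and 0.015 m and x of jar in the frame of case between 0.012 and 0.078 m and value of joint clamp below 0.045 rad and linear speed of each of lid, jar below 0.02 m/s); the robot touches nothing.
It fails at once if the lid pushed or pressed by the fingers with more than 60 N (contact force between the fingers and lid above 60 N).
It fails at once if the jar dropped (moving faster than 0.8 m/s out of the fingers, a fall of over 3 cm) (linear speed of jar above 0.8 m/s and contact force between the fingers and jar below 0.1 N).
It fails at once if the jar tipped by more than 60 degrees (angle between jar's own z axis and vertical above 1.05 rad).
It fails at once if the packed jar tipped or taken out (angle between jar_in's own z axis and vertical above 0.35 rad or distance of jar_in from where it was at the start of the episode above 0.04 m).
It fails at once if the tin, stone blank or bowl moved by more than 4 cm (distance of any of tin, blank, bowl from where it was at the start of the episode above 0.04 m).
It also fails if it takes over 67 s, if anything falls off the work surface, if the arm or the gripper's body presses on something with over 40 N, if the wrist force passes 120 N, or if a joint passes its speed limit or range.

## Robot

A 6-joint arm with a two-finger parallel gripper is mounted at the origin on the work surface. World frame = base frame: x ahead of the robot, y to its left, z up, the work surface at z = 0. Lengths are in mm, angles in rad, forces in N, time in s.
With the tool pointing down it reaches from about 250 to 800 mm from the base axis. Payload 8.5 kg.
Tool frame: the origin (TCP) lies midway between the tips of the shut fingers; the grasp point (between the pads) lies 19 mm behind it; z points along the fingers, y is the line along which they close (so a half turn about z gives the same grasp; the last joint's range is limited). The gripper opens to 85 mm and grips with 20 to 120 N. Pads are 22 mm wide; open, the fingers measure 114 mm over their backs; the gripper's body (76 mm by 85 mm) begins 54 mm behind the grasp point. The pads swing forward as they close: fully open they stand 13 mm farther back than shut.
Start: joints at [1.28, 0.238, -0.013, 1.319, 0, 1.571], TCP at [150.513, 502.916, 231.276] pointing down, gripper open.
Joint ranges: [-2.66, 2.66], [-1.03, 1.9], [-1.14, 1.46], [-1.82, 2.27], [-1.45, 1.34], [-3.14, 3.14]. Speed limits (rad/s): [2.22, 2.22, 2.79, 3.14, 3.14, 3.14].

## Interface

Orientations are given as a 3x3 rotation matrix whose columns are the frame's x, y, z axes.
In Python, from station import bot, eoat, vision, job gives the robot as it stands. The module is installed in compiled form; this text tells all that it offers. Calls block until the motion is done:
- bot.goto(position, orientation): joint-space move of the TCP to a pose.
- bot.servo_line(position, rotation=None, feed=150): straight line of the TCP; rotation=None keeps the orientation; feed is the mean speed in mm/s.
- bot.move_j(angles): joint-space move.
- eoat.gripper_to(opening): opening from 0.0 (shut) to 1.0 (fully open); the grip force is fixed at half the most; returns when the fingers have stopped.
- bot.sleep(seconds).
- bot.solve_ik(position, orientation): joint angles nearest the present ones, or None.
- vision.capture(name): name is "side" or "top" or "wrist"; returns the picture (420x560x3 uint8, red, green, blue); there is no depth.
- vision.camera_params(name): a dict with "mtx" (3x3 intrinsics, pixels), "D" ([k1, k2, p1, p2, k3] as OpenCV has them; the pictures are not rectified), "T" (4x4, takes a point from camera to world coordinates). Camera axes: x right, y up, looking along -z (the intrinsics and any distortion apply to the point x, -y, -z); pixel columns grow to the right and rows downward; lengths in mm; the calibration is good to about 2 mm. A picture is of the moment at which its call begins: read the wrist's pose just before it. camera_params takes no time and is no camera call; for the wrist camera it gives the pose at the moment of the call.
A pose or a line that the arm cannot do raises bot.PlanningError and nothing moves.
- job.sign_off(): hands the job in; it is judged then, once.
Trained networks look in the newest picture that a camera, given by its name, has taken for a name from the list of things; names that differ only in an ending like _2 or _b are one class to them, and where a whole thing is asked for, a point or a joint stands for the part that bears it (a point fixed in the world has none). Each returns a list of dicts, best first, with "p" (0 to 1); they miss things now and then, are a little off and sometimes report something else, mostly with a low value. They report only what shows in the picture. A call takes as long as a camera call.
- vision.look_for(camera, label): "location" ([x, y, z] in mm, in the coordinates of the camera as it stood for that picture, good to about 4 mm: the middle of the surface that is visible of it).
- vision.trace(camera, label): "mask" (420x560 bool, what is visible of it).
- vision.place_of(camera, label): "location" ([x, y, z] in mm, in the coordinates of the camera as it stood for that picture, good to about 4 mm: a listed point, or the origin of a listed thing).
Readings, each from a call of its own:
- bot.read_time(): time.
- bot.read_q(): joint angles.
- bot.read_qd(): joint speeds.
- bot.read_tau(): joint torques, N m.
- bot.read_tool_pos(): TCP position.
- bot.read_eef_rot(): TCP orientation.
- bot.read_wrist_force(): force on the tool from outside, world axes, zero at the start.
- bot.read_ft_torque(): the same for the moment, N m.
- bot.read_opening(): opening from 0.0 (shut) to 1.0 (fully open).
- bot.read_gripper_force(): force on a finger pad.
Only numpy, scipy, OpenCV 4.12 (cv2) and the standard library are available. Lean on these libraries where they do the work, as an engineer would, in place of code of your own. Each camera call takes 0.05 s, during which the arm holds its last target. There are 200 camera calls.

## Working session

There is one attempt and no reset: what is moved stays moved. The work goes in short steps, each a Python script; the robot and the scene stay as the last script left them, time stands still between calls to the robot, and variables do not carry over. Pictures are saved under pics/ and viewed, at most 10 in all, crops included, and the job is handed in when it is done.

```bash
mkdir -p pics; cat > h.py <<'E'
import numpy as np, cv2
from station import bot, eoat, vision, job
def w(cam,loc):
    T=np.array(vision.camera_params(cam)["T"]); return (T@np.r_[loc,1])[:3]
def save(cam,name):
    im=vision.capture(cam); cv2.imwrite("pics/"+name,im[:,:,::-1]); return im
def places(cam,labels):
    for l in labels:
        try: print(cam,l,[(round(d["p"],2),w(cam,d["location"]).round(1).tolist()) for d in vision.place_of(cam,l)[:3]])
        except Exception as e: print(l,e)
E
python3 - <<'E'
from h import *
print(bot.read_time(), bot.read_eef_rot())
a=save("side","s0.png"); b=save("top","t0.png")
cv2.imwrite("pics/st0.png",cv2.resize(np.hstack([a,b])[:,:,::-1],(800,300),interpolation=cv2.INTER_AREA))
L=["case","lid_home","lip","buffer_face","lid","jar","coaster","clamp_hinge","clamp_tip","jar_in","tin","blank","bowl"]
for c in("side","top"):places(c,L)
print(bot.read_time())
E
```

```text
0.0 [[-9.58016478e-01  2.86712884e-01 -3.88613698e-04]
 [ 2.86713147e-01  9.58015540e-01 -1.34039180e-03]
 [-1.20096361e-05 -1.39553809e-03 -9.99999026e-01]]
side case [(0.55, [594.9, 16.5, 3.5]), (0.25, [542.2, 131.4, 124.9])]
side lid_home []
side lip [(0.56, [497.9, 445.2, 4.8])]
side buffer_face [(0.59, [669.1, 18.9, 104.7])]
side lid []
side jar [(0.68, [527.2, -340.5, -2.1])]
side coaster [(0.55, [542.9, 132.3, 124.5])]
side clamp_hinge [(0.83, [545.4, 134.2, 126.7])]
side clamp_tip []
side jar_in [(0.25, [668.7, 16.7, 101.5])]
side tin []
side blank [(0.54, [374.6, 210.0, -3.0])]
side bowl [(0.94, [495.1, 443.2, 6.3])]
top case []
top lid_home [(0.67, [590.7, 24.2, 97.4]), (0.38, [667.3, 22.8, 103.5])]
top lip []
top buffer_face [(0.42, [667.3, 24.1, 102.6])]
top lid [(0.66, [530.3, 19.4, 103.7])]
top jar [(0.92, [526.3, -336.1, 2.2])]
top coaster [(0.65, [637.1, -24.0, 7.8])]
top clamp_hinge [(0.88, [546.0, 141.3, 129.7])]
top clamp_tip [(0.71, [542.6, 143.9, 204.9])]
top jar_in [(0.65, [640.5, 65.0, 9.5])]
top tin []
top blank [(0.8, [373.5, 209.6, -1.0])]
top bowl [(0.93, [491.0, 447.2, -0.9])]
1.4
```

View pics/s0.png

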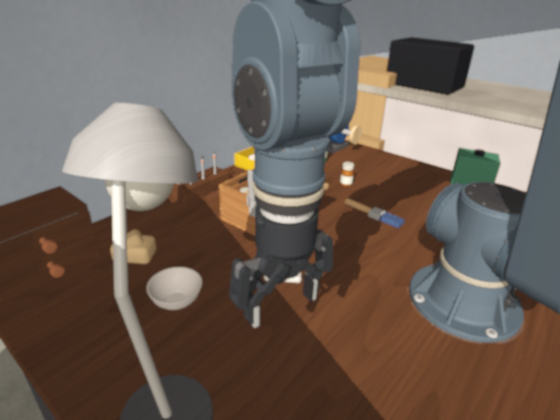

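View pics/t0.png

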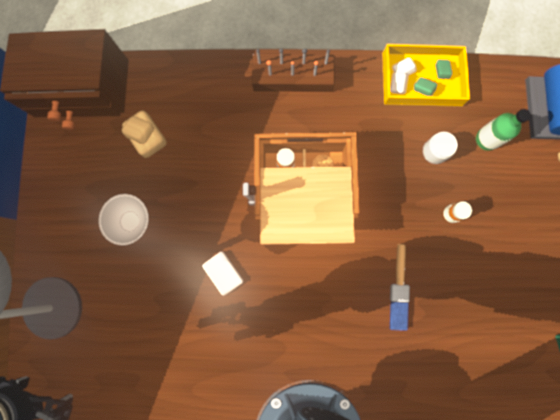

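The side view is blocked by the arm. In the top view the case is around px (305,190), the lid at (307,205), the loose jar at (459,211), the tin at (440,147), the packed jar at (286,157) and the clamp at (248,193). Next I'll look from above the case with the wrist camera.

```bash
cat >> h.py <<'E'
def R(yaw):  # tool down, tool y axis at angle yaw from world y
    c,s=np.cos(yaw),np.sin(yaw)
    return np.array([[-c,-s,0],[-s,c,0],[0,0,-1.]])
def ray(cam,px,z,P=None):
    P=P or vision.camera_params(cam); K=np.array(P["mtx"],float);T=np.array(P["T"])
    n=cv2.undistortPoints(np.array(px,float).reshape(-1,1,2),K,np.array(P["D"],float)).reshape(-1,2)
    d=np.c_[n[:,0],-n[:,1],-np.ones(len(n))]@T[:3,:3].T; o=T[:3,3]
    return o+d*((z-o[2])/d[:,2])[:,None]
E
python3 - <<'E'
from h import *
for z in(430,380,330):
    try: bot.goto([500,-30,z],R(0)); break
    except bot.PlanningError as e: print(z,e)
print(bot.read_time(),bot.read_tool_pos())
save("wrist","w0.png"); P=vision.camera_params("wrist"); print(np.array(P["T"]).round(3),P["mtx"],P["D"])
places("wrist",["case","lid_home","lip","buffer_face","lid","coaster","clamp_hinge","clamp_tip","jar_in","jar"])
m=vision.trace("wrist","lid")
vision.capture("top")
places("top",["lid_home","lip","buffer_face","lid","coaster","clamp_hinge","clamp_tip","jar_in","jar","tin"])
for c,ms in(("wrist",m),("top",vision.trace("top","lid"))):
    for d in ms[:1]:
        r=cv2.minAreaRect(np.argwhere(d["mask"])[:,::-1].astype(np.float32)); b=ray(c,cv2.boxPoints(r),110)
        print(c,d["p"],cv2.boxPoints(r).round().tolist(),b.round(1).tolist(),d["mask"].sum())
E
```

```text
3.775 [500.03204567 -29.38600666 429.75811006]
[[-1.00000e-03 -9.54000e-01 -3.01000e-01  4.23323e+02]
 [ 1.00000e+00 -1.00000e-03 -0.00000e+00 -2.90950e+01]
 [-0.00000e+00 -3.01000e-01  9.54000e-01  5.71901e+02]
 [ 0.00000e+00  0.00000e+00  0.00000e+00  1.00000e+00]] [[378.14282746   0.         279.26325742]
 [  0.         378.14282746 209.77847143]
 [  0.           0.           1.        ]] [0.01315192 0.         0.         0.         0.        ]
wrist case []
wrist lid_home []
wrist lip []
wrist buffer_face [(0.6, [671.1, 17.9, 106.4])]
wrist lid [(0.82, [528.2, 17.3, 99.9])]
wrist coaster [(0.47, [641.6, -25.1, 7.2])]
wrist clamp_hinge [(0.84, [543.2, 138.1, 122.3])]
wrist clamp_tip [(0.83, [546.9, 141.6, 205.5])]
wrist jar_in [(0.58, [640.2, 61.5, 4.8]), (0.55, [637.9, -25.2, 7.9]), (0.36, [524.3, -337.7, -1.0])]
wrist jar [(0.79, [523.1, -338.7, -1.0])]
top lid_home [(0.68, [592.5, 19.7, 95.6])]
top lip []
top buffer_face [(0.61, [591.5, 20.1, 96.3]), (0.56, [374.6, 205.3, 0.4])]
top lid [(0.6, [528.3, 17.4, 103.1])]
top coaster [(0.74, [637.9, -24.4, 7.7])]
top clamp_hinge [(0.82, [542.7, 139.5, 126.4])]
top clamp_tip [(0.65, [544.1, 143.5, 204.3])]
top jar_in []
top jar [(0.27, [591.2, 22.6, 97.4])]
top tin [(0.25, [490.5, 448.4, -1.8])]
wrist 0.56 [[233.0, 109.0], [403.0, 105.0], [406.0, 237.0], [236.0, 241.0]] [[444.7, -84.7, 110.0], [440.3, 115.6, 110.0], [607.2, 136.2, 110.0], [612.8, -86.9, 110.0]] 21052
top 0.59 [[260.0, 243.0], [260.0, 166.0], [344.0, 166.0], [344.0, 243.0]] [[441.4, 116.7, 110.0], [610.7, 120.4, 110.0], [613.0, -64.3, 110.0], [444.1, -63.9, 110.0]] 5071
```

View pics/w0.png

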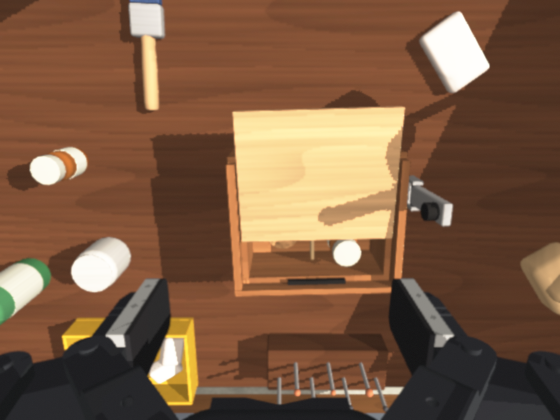

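The wrist view shows the lid's front corners at px (233,112) and (403,107), the case's back outer corners at about (238,295) and (403,291), the buffer at (315,282), and the packed jar's cap at (347,252). The jar is at (58,165) and the clamp at (430,200).

```bash
python3 - <<'E'
from h import *
im=cv2.imread("pics/w0.png")
cv2.imwrite("pics/w0c.png",cv2.resize(im[90:310,200:460],None,fx=2.6,fy=2.6,interpolation=cv2.INTER_CUBIC))
f=lambda z,*p: print(z,ray("wrist",p,z).round(1).tolist())
f(118,(238,295),(403,291),(229,160),(407,153))
f(117,(233,112),(403,107))
f(102,(287,282),(345,280))
print(R(0), bot.read_wrist_force())
E
```

```text
118 [[687.9, -85.7, 118.0], [681.7, 137.0, 118.0], [503.7, -90.5, 118.0], [495.3, 123.5, 118.0]]
117 [[447.6, -83.7, 117.0], [442.1, 113.7, 117.0]]
102 [[676.9, -19.1, 102.0], [673.8, 61.2, 102.0]]
[[-1. -0.  0.]
 [-0.  1.  0.]
 [ 0.  0. -1.]] [0.11790805 0.51346825 0.35852612]
```

View pics/w0c.png

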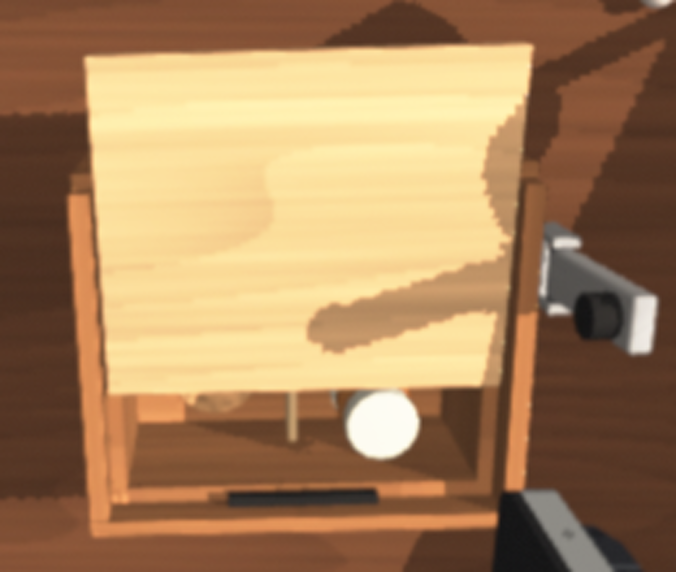

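```bash
python3 - <<'E'
from h import *
print("lid back edge z108",ray("wrist",[(241,241),(391.5,238)],108).round(1).tolist())
bot.goto([500,-338,300],R(0.03)); 
vision.capture("wrist"); ds=vision.place_of("wrist","jar"); 
js=[w("wrist",d["location"]) for d in ds]; print([(d["p"],j.round(1).tolist()) for d,j in zip(ds,js)])
js=[j for j in js if np.hypot(j[0]-525,j[1]+338)<15]
p=0.5*js[0]+0.5*np.array([525,-338,0]) if js else np.array([525,-338,0])
print(p, bot.read_time())
bot.goto([p[0],p[1],150],R(0.03))
bot.servo_line([p[0],p[1],42],feed=120)
eoat.gripper_to(0.0)
print(bot.read_opening(),bot.read_gripper_force(),bot.read_tool_pos(),bot.read_time())
bot.servo_line([p[0],p[1],205],feed=150)
print(bot.read_opening(),bot.read_gripper_force(),bot.read_wrist_force())
save("wrist","w1.png"); save("top","t1.png"); places("wrist",["jar"])
a,b=cv2.imread("pics/w1.png"),cv2.imread("pics/t1.png")
cv2.imwrite("pics/wt1.png",cv2.resize(np.hstack([a,b]),(800,300),interpolation=cv2.INTER_AREA))
E
```

```text
lid back edge z108 [[613.2, -80.4, 108.0], [608.9, 118.0, 108.0]]
[(0.77, [521.8, -337.0, 0.2])]
[ 5.23376908e+02 -3.37506457e+02  1.03798305e-01] 6.3417
0.45056976409788874 59.60665298625827 [ 523.81098414 -337.72003458   42.86994137] 8.5583
0.448377136412006 60.35553680732846 [-0.27884843  0.21284009 -1.25227822]
wrist jar [(0.86, [521.0, -336.3, 160.7])]
```

View pics/wt1.png

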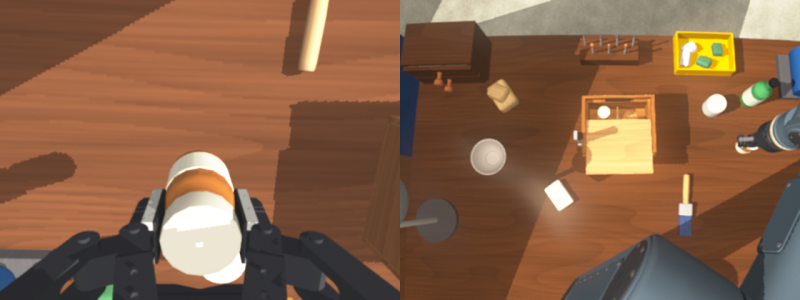

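The jar is held upright between the pads (left half, px 200,220). Next I place it.

```bash
python3 - <<'E'
from h import *
X,Y=641.5,-26
bot.goto([X,Y,230],R(0.03))
vision.capture("wrist"); places("wrist",["coaster","jar"])
bot.servo_line([X,Y,150],feed=120)
for z in(100,62): bot.servo_line([X,Y,z],feed=60); print(z,bot.read_wrist_force().round(2))
f0=np.array(bot.read_wrist_force())
z=58
while z>=51:
    bot.servo_line([X,Y,z],feed=20); f=np.array(bot.read_wrist_force())-f0; print(z,f.round(2))
    if f[2]>3: break
    z-=0.7
print(bot.read_tool_pos(),bot.read_time())
o=bot.read_opening()
eoat.gripper_to(o+0.13); print(o,bot.read_opening(),bot.read_gripper_force())
x,y,z=bot.read_tool_pos()
bot.servo_line([x,y,100],feed=100); bot.servo_line([x,y,230],feed=200)
save("wrist","w2.png"); places("wrist",["jar","coaster","lid","case","buffer_face"]); print(bot.read_time())
E
```

```text
wrist coaster [(0.78, [638.4, -22.9, 5.9])]
wrist jar [(0.63, [641.2, -27.5, 185.7]), (0.25, [638.5, -24.3, 9.5])]
100 [-0.57 -0.32 -1.69]
62 [ 0.22 -0.2  -1.41]
58 [-0.92 -0.23  0.4 ]
57.3 [ 0.3  -0.13 -1.41]
56.599999999999994 [-0.39  0.14  1.15]
55.89999999999999 [ 0.01 -0.42  0.72]
55.19999999999999 [0.04 1.4  0.32]
54.499999999999986 [1.5  2.67 1.23]
53.79999999999998 [1.54 4.38 2.69]
53.09999999999998 [-0.6   4.92  8.1 ]
[641.80966779 -25.69320424  53.89543174] 16.0417
0.44794860047813356 0.5779122020147872 0.02464887094902224
wrist jar [(0.78, [641.6, -22.3, 10.5])]
wrist coaster []
wrist lid [(0.87, [531.0, 18.9, 103.4])]
wrist case []
wrist buffer_face [(0.88, [672.3, 17.8, 105.3]), (0.36, [642.2, 67.1, 8.2])]
18.025
```

View pics/w2.png

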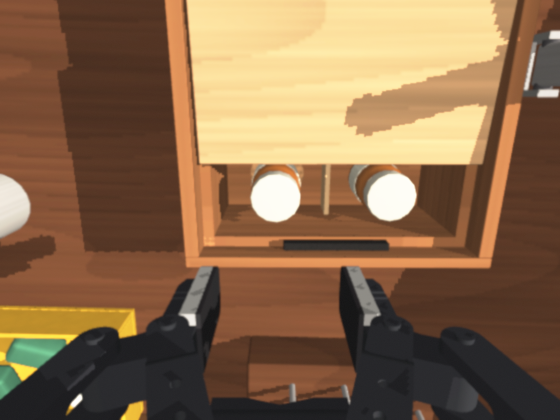

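The jar stands upright on the cork, with its cap at px (276,197). The lid is undisturbed, with its back edge at row 163. Next I push the lid with the shut fingers leaning over its front edge, then press it down.

```bash
cat >> h.py <<'E'
TH=0.03; C=np.array([593.,20.]); A=0.4
cx=np.array([np.cos(TH),np.sin(TH)]); cy=np.array([-np.sin(TH),np.cos(TH)])
def cw(x,y,z): return np.r_[C+x*cx+y*cy,z]
Ry=lambda a: cv2.Rodrigues(np.array([0,a,0.]))[0]
Rz=lambda a: cv2.Rodrigues(np.array([0,0,a]))[0]
RT=Rz(TH)@Ry(A)@R(0)   # tool leaning: fingertips towards the robot
def E(x,y,z): # TCP for finger's far lower edge at case x,y,z
    return cw(x-11*np.cos(A),y,z+11*np.sin(A))
E
python3 - <<'E'
from h import *
print(RT.round(2).tolist(), ray("wrist",[(188,266),(491,266)],118).round(1).tolist())
for p in(E(-175,0,140),E(-80,0,104)): print(p.round(1),bot.solve_ik(p,RT))
E
```

```text
[[-0.92, -0.03, -0.39], [-0.03, 1.0, -0.01], [0.39, 0.0, -0.92]] [[689.0, -87.6, 118.0], [682.2, 134.7, 118.0]]
[408.   14.4 144.3] [ 0.03417616  0.3984809  -0.10138487  1.47092742  0.00162627  0.0038465 ]
[502.9  17.3 108.3] [3.35390212e-02 5.76287153e-01 1.08437938e-01 1.50294487e+00
 1.37815732e-03 3.25965642e-03]
```

```bash
python3 - <<'E'
from h import *
eoat.gripper_to(0.0)
bot.goto(E(-185,0,200),RT); bot.servo_line(E(-185,0,115.5),feed=150)
bot.sleep(.2); f0=np.mean([bot.read_wrist_force() for _ in range(3)],0)
g=lambda: (np.array(bot.read_wrist_force())-f0)
pos=lambda: (np.array(bot.read_tool_pos())[:2]-C)@cx+11*np.cos(A)
bot.servo_line(E(-155,0,115.5),feed=80); print(pos(),g().round(1))
hit=False
for x in list(range(-150,-96,6))+list(np.arange(-96,-78,1.)):
    bot.servo_line(E(x,0,np.interp(x,[-150,-90],[115.5,112])),feed=40)
    f=g(); print(x,round(pos(),1),f.round(1),round(bot.read_time(),1))
    if f[0]<-14: break
vision.capture("wrist");vision.capture("top");places("top",["lid"]);places("wrist",["lid"])
E
```

```text
-155.20723577718363 [-0.6  0.5  0.8]
-150 -150.0 [-0.  -0.1  0.7] 21.2
-144 -143.7 [ 0.2  0.8 -0.1] 21.5
-138 -137.6 [-0.5  0.5  1.3] 21.8
-132 -131.6 [-0.3 -0.2  0.9] 22.1
-126 -125.6 [-0.4  1.   1.6] 22.4
-120 -119.6 [0.2 0.4 0. ] 22.7
-114 -113.6 [-0.1  0.7  1.6] 23.0
-108 -107.6 [0.4 0.4 2. ] 23.3
-102 -101.6 [-0.5  0.5  0.8] 23.6
-96.0 -95.6 [0.3 1.  0.8] 23.9
-95.0 -95.0 [-0.8  0.8  0.3] 24.2
-94.0 -94.1 [-0.8 -0.3  0.6] 24.4
-93.0 -93.0 [-2.3  0.4  0.8] 24.7
-92.0 -91.9 [-1.7  0.2  0.9] 24.9
-91.0 -90.9 [-1.7 -0.7  1.4] 25.2
-90.0 -90.3 [-3.8  0.1  1. ] 25.4
-89.0 -89.4 [-5.5  0.2  1.3] 25.7
-88.0 -88.5 [-4.9  1.1 -0.1] 25.9
-87.0 -87.6 [-5.8 -0.9 -0.2] 26.2
-86.0 -86.7 [-5.4 -0.5 -1.1] 26.4
-85.0 -85.9 [-6.2 -0.1 -1.3] 26.7
-84.0 -85.1 [-6.4 -0.1 -0.8] 26.9
-83.0 -84.3 [-7.3  0.9 -0.3] 27.2
-82.0 -83.6 [-8.4 -0.2 -0.5] 27.4
-81.0 -83.5 [-12.3  -0.5  -0.7] 27.7
-80.0 -83.3 [-13.9  -0.    0.2] 27.9
-79.0 -83.3 [-17.3  -0.7   0. ] 28.2
top lid []
wrist lid []
```

The buffer shows clearly: it starts at about -91 and bottoms out at -83.4. I'll back off about 1 mm and press down.

```bash
python3 - <<'E'
from h import *
pos=lambda: ((np.array(bot.read_tool_pos())[:2]-C)@cx+11*np.cos(A)).round(1)
ez=lambda: round(bot.read_tool_pos()[2]-11*np.sin(A),1)
bot.servo_line(E(-82,0,111.5),feed=20)
for z in np.arange(110.5,100.4,-1):
    bot.servo_line(E(-82.3,0,z),feed=20); f=np.array(bot.read_wrist_force()); print(z,pos(),ez(),f.round(1),round(bot.read_time(),1))
    if f[2]>20 or f[0]<-25: break
save("top","t3.png"); places("top",["lid","lid_home"])
a=cv2.imread("pics/t3.png")[110:270,210:410]; b=vision.capture("wrist")[:,:,::-1]
cv2.imwrite("pics/c3.png",np.hstack([cv2.resize(a,(400,320)),cv2.resize(b,(400,320))]))
E
```

```text
110.5 -83.9 110.2 [-9.1 -1.2 -1.6] 28.9
109.5 -84.0 109.2 [-9.4 -0.6 -0.9] 29.2
108.5 -84.0 108.2 [-9.3 -0.5 -2. ] 29.4
107.5 -84.1 107.2 [-9.4 -0.5 -1.2] 29.7
106.5 -84.2 106.2 [-10.   -0.2  -2.1] 29.9
105.5 -84.2 105.2 [-8.9 -0.4 -1.7] 30.2
104.5 -84.3 104.2 [-9.5 -0.2 -1.2] 30.4
103.5 -84.3 103.8 [-10.2  -0.6   3. ] 30.7
102.5 -84.3 103.5 [-11.2  -0.5  11.2] 30.9
101.5 -84.5 103.0 [-11.3  -0.4  14.1] 31.2
100.5 -84.5 102.7 [-12.6  -0.7  21.1] 31.4
top lid [(0.49, [492.2, 444.7, -1.1])]
top lid_home [(0.56, [544.0, 143.6, 201.9])]
```

View pics/c3.png

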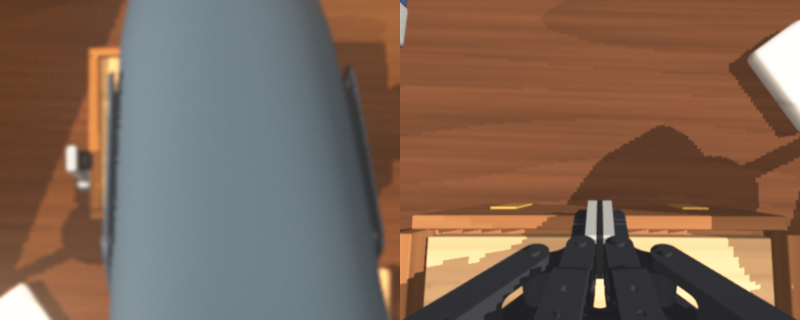

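The lip is now visible in front of the lid, so the front edge seems to be down. I'll withdraw straight toward the robot and look.

```bash
python3 - <<'E'
from h import *
bot.servo_line(E(-82.3,0,104.2),feed=30)
bot.servo_line(E(-110,0,104.8),feed=40); print(bot.read_wrist_force().round(1))
bot.servo_line(E(-140,0,200),feed=200)
bot.goto(cw(-110,-100,330),R(TH)); 
save("wrist","w4.png"); places("wrist",["lid","clamp_tip","clamp_hinge","lip","lid_home"]); print(bot.read_time())
E
```

```text
[ 0.7  0.6 -1.2]
wrist lid [(0.88, [590.8, 22.0, 94.7])]
wrist clamp_tip []
wrist clamp_hinge [(0.68, [543.6, 141.4, 120.9])]
wrist lip [(0.67, [507.0, 17.2, 102.3])]
wrist lid_home []
34.3833
```

View pics/w4.png

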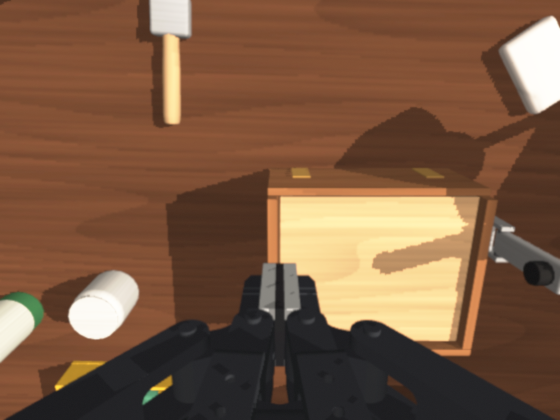

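The lid is shut. It lies flat between the walls behind the lip, spanning px 280–478, and reads z≈95, x≈591. Next I swing the clamp along its arc with the shut fingers from outside.

```bash
python3 - <<'E'
from h import *
HY,HZ,r=119.5,126.,66.
def P(t,extra=0):
    y=HY-r*np.cos(t)+5*np.sin(t); z=HZ+r*np.sin(t)+5*np.cos(t)
    return cw(-45,y+14.5+extra,z)
p=P(1.95,12); q=p.copy(); q[2]=300
Rt=R(TH)
bot.goto(q,Rt); bot.servo_line(p,feed=200)
f0=np.array(bot.read_wrist_force())
for t in list(np.linspace(1.9,0.05,20))+[0,-.04,-.08]:
    bot.servo_line(P(t),feed=60); f=np.array(bot.read_wrist_force())-f0
    print(round(t,2),(np.array(bot.read_tool_pos())-P(t)).round(1),f.round(1),round(bot.read_time(),1))
    if np.abs(f).max()>30: break
E
```

```text
1.9 [ 0.3 -0.4  0.6] [-0.  -0.1  0.3] 36.6
1.8 [ 0.1 -0.2  0.2] [-0.5 -0.2 -1.3] 36.9
1.71 [ 0.1 -0.3  0.1] [ 0.2 -1.  -1.5] 37.1
1.61 [ 0.  -0.3  0. ] [-0.1  0.9 -0.3] 37.4
1.51 [ 0.  -0.3  0. ] [ 0.3 -0.3 -0.1] 37.6
1.41 [ 0.1 -0.2  0.1] [ 0.1  1.4 -0.6] 37.9
1.32 [ 0.1 -0.2  0. ] [0.3 0.7 0. ] 38.2
1.22 [ 0.  -0.3 -0.1] [0.5 0.4 0.7] 38.4
1.12 [-0.1 -0.4 -0.2] [ 0.5  0.  -0.4] 38.7
1.02 [-0.1 -0.5 -0.2] [-0.3  0.8 -1.1] 38.9
0.93 [-0.1 -0.5 -0.3] [-0.2 -0.3  0.5] 39.2
0.83 [-0.2 -0.4 -0.3] [ 0.3  0.2 -1. ] 39.5
0.73 [-0.1 -0.3 -0.2] [-0.2  0.8 -1.5] 39.7
0.63 [-0.1 -0.2 -0.2] [-0.1  0.3 -0.9] 40.0
0.54 [-0.1 -0.1 -0.2] [-0.1 -0.9 -1.3] 40.2
0.44 [-0.2 -0.1 -0.3] [-0.3  0.2 -1.3] 40.5
0.34 [-0.2 -0.1 -0.3] [ 0.2 -0.8 -0.1] 40.7
0.24 [-0.1 -0.  -0.2] [-0.3 -0.4 -0.7] 41.0
0.15 [-0.1  0.  -0.2] [-0.1 -0.  -1.6] 41.3
0.05 [-0.2  0.  -0.2] [-1.4  0.3 -0.8] 41.5
0 [-0.   0.1  0. ] [ 1.  -0.2  2.1] 41.8
-0.04 [0.1 0.2 2.3] [-7.3 -1.1 22.5] 42.0
-0.08 [0.2 0.2 4.7] [-15.5  -2.   46.2] 42.3
```

```bash
python3 - <<'E'
from h import *
p=np.array(bot.read_tool_pos()); p[2]=200; bot.servo_line(p,feed=150)
bot.goto(cw(-120,30,330),R(TH)); print(bot.read_time())
save("wrist","w5.png"); vision.capture("top")
for c in("wrist","top"):places(c,["clamp_tip","clamp_hinge","lid","jar_in"])
E
```

```text
43.575
wrist clamp_tip [(0.91, [546.9, 56.3, 122.4])]
wrist clamp_hinge [(0.67, [541.5, 135.1, 119.2])]
wrist lid [(0.71, [594.9, 19.1, 96.7])]
wrist jar_in []
top clamp_tip []
top clamp_hinge []
top lid []
top jar_in []
```

View pics/w5.png

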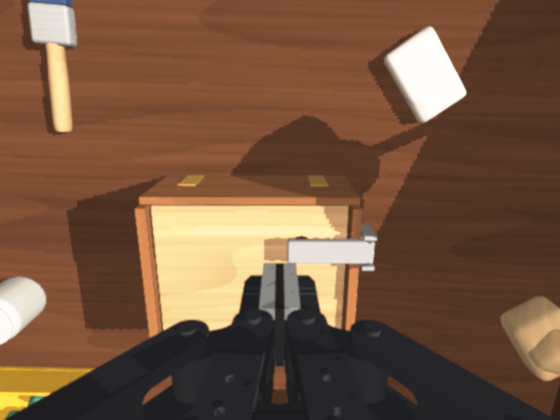

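The clamp bar lies across the lid, from px (290,250) to (372,250). It stopped my fingertip at its fully-down height of 131 mm, the lid lies flat, and the arm is clear. I'm handing in.

```bash
python3 -c "
from h import *
print(job.sign_off())"
```

```text
the job is handed in; nothing more can be done
None
```

The job is handed in at about 44 s of the 67 s allowed: the jar stands on the cork disc, the lid is caught flat behind the lip and the clamp is down on it; the sign-off returned no verdict.

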